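# Pack jars in an airtight tub and seat its gasket all round

### The job

Swing the inspection lamp's head clear of the tub by its knob, then stand every sample jar that is on the table upright inside the tub. Put the lid on and press it down dot by dot around its edge until the gasket is fully seated all round, and finally swing the lamp head back over the middle of the lid so the seal can be inspected. Leave the other things on the table where they are.

Things in the scene. Friction and masses are not known exactly. Their poses are not given: they have to be found in the camera images.
- tub: White open airtight tub, fixed to the table. Inside 118 mm (x) by 200 mm (y), floor 7 mm and hard rim 86 mm above the origin; flange round the mouth 142 x 224 mm, with a blue gasket in six pieces on it. Origin: centre of its underside, on the table; x to its back (away from the robot), y to its left, z up. Three jars fit in one row along y.
- tub_center (a point): Centre of the tub's mouth, 86 mm above the table, axes as the tub's.
- bead_front_right (a joint): Piece of the tub's gasket at the right corner (-y) of its front side (-x): 0 = standing proud, its top 94 mm above the table; 0.006 m = fully pressed down, top at 88 mm. It gives way at about 10 N and stays where it was pressed to.
- bead_front_mid (a joint): Piece of the tub's gasket at the middle of its front side (-x): 0 = standing proud, its top 94 mm above the table; 0.006 m = fully pressed down, top at 88 mm. It gives way at about 10 N and stays where it was pressed to.
- bead_front_left (a joint): Piece of the tub's gasket at the left corner (+y) of its front side (-x): 0 = standing proud, its top 94 mm above the table; 0.006 m = fully pressed down, top at 88 mm. It gives way at about 10 N and stays where it was pressed to.
- bead_back_right (a joint): Piece of the tub's gasket at the right corner (-y) of its back side (+x): 0 = standing proud, its top 94 mm above the table; 0.006 m = fully pressed down, top at 88 mm. It gives way at about 10 N and stays where it was pressed to.
- bead_back_mid (a joint): Piece of the tub's gasket at the middle of its back side (+x): 0 = standing proud, its top 94 mm above the table; 0.006 m = fully pressed down, top at 88 mm. It gives way at about 10 N and stays where it was pressed to.
- bead_back_left (a joint): Piece of the tub's gasket at the left corner (+y) of its back side (+x): 0 = standing proud, its top 94 mm above the table; 0.006 m = fully pressed down, top at 88 mm. It gives way at about 10 N and stays where it was pressed to.
- lid_grip (a point): Centre of the blue grip bar on the lid: bar 18 mm across (lid x), 96 mm long (lid y), 22 mm high. It is 43 mm above the lid's lowest edge; the bar's top is 11 mm above it, the plate's upper face 19 mm and its underside 25 mm below it. Axes as the lid's. Fully home it is 113 mm above the table, resting on the proud gasket 119 mm.
- lamp: Foot and post of the inspection lamp, fixed to the table behind the tub; origin at the foot, z is the upright axis about which the arm swings. The arm and lamp head lie 192 to 208 mm above the table. To its right a big red basin stands fixed, its rim 165 mm high and 0.25 m in radius about x = 0.815, y = 0.057: carry things over or round it.
- lamp_arm (a joint): Angle of the lamp's stiff arm (about 0.5 N m of friction; it stays where it is left), -0.35 to 1.1 rad. It grows as the head swings counter-clockwise seen from above: away from the robot and to the right, to behind the tub and over the edge of the red basin (165 mm high, below the lamp). Near 0 the head stands over the middle of the tub.
- lamp_knob (a point): Middle of the black upright knob (22 mm diameter, 40 mm high, top 248 mm above the table) on the white round lamp head (92 mm diameter), 221 mm from the post's axis; grasp or push here. The point is 228 mm above the table.
- sample_a_center (a point): Centre of a sample jar of biscuits with a fixed black lid, 60 mm diameter (body 56 mm), 67 mm high, 75 g, standing upright on the table; the point is half-way up, 33.5 mm above its underside. May be absent.
- sample_b_center (a point): Centre of a sample jar of biscuits with a fixed black lid, 60 mm diameter (body 56 mm), 67 mm high, 75 g, standing upright on the table; the point is half-way up, 33.5 mm above its underside. May be absent.
- sample_c_center (a point): Centre of a sample jar of biscuits with a fixed black lid, 60 mm diameter (body 56 mm), 67 mm high, 75 g, standing upright on the table; the point is half-way up, 33.5 mm above its underside. May be absent.
- brown_tape: Roll of brown tape lying flat, 94 mm diameter, 50 mm high, left of the tub; origin at the centre of its underside. A bystander.
- sachets: White tub of sachets, 71 mm diameter, 64 mm high, at the left; origin at the centre of its underside. A bystander.
- lid: Lid: clear plate 158 (x) by 240 mm (y), 6 mm thick, about 250 g, lying right way up. An 18 mm deep skirt (152 x 234 mm inside) goes round the outside of the tub's flange with 5 mm play, x and y along the tub's, either way round. Six blue dots at x = +-60, y = -100, 0, 100 mm show where to press (about 15 N), one over each gasket piece. Origin: centre, level with the skirt's lower edge.

How it is judged:
By the outcome, as a careful person would: the job done as asked, in the order asked, and still so for the second after the job is handed in, with the robot touching nothing.
Of sample_a, sample_b, sample_c only 2 to 3 are there at a start; the rules pass over those that are not, and their reading is None.
At some moment in a run one of sample_a, sample_b, sample_c may be knocked a few centimetres aside while the robot is not near it.
It also fails if it takes over 210 s, if anything falls off the work surface, if the arm or the gripper's body presses on something with over 40 N, if the wrist force passes 120 N, or if a joint passes its speed limit or range.

### The arm

A 6-joint arm with a two-finger parallel gripper is mounted at the origin on a cart in front of the work surface, level with it; the furniture and walls round the work are solid. World frame = base frame: x ahead of the robot, y to its left, z up, the work surface at z = 0. Lengths are in mm, angles in degrees, forces in N, time in s.
With the tool pointing down it reaches from about 275 to 975 mm from the base axis. Payload 8.4 kg.
Tool frame: the origin (TCP) lies midway between the tips of the shut fingers; the grasp point (between the pads) lies 19 mm behind it; z points along the fingers, y is the line along which they close (so a half turn about z gives the same grasp; the last joint's range is limited). The gripper opens to 92 mm and grips with 3 to 60 N. Pads are 20 mm wide; open, the fingers measure 128 mm over their backs; the gripper's body (75 mm by 189 mm) begins 69 mm behind the grasp point.
Start: joints at [-70.554, 20.225, 93.587, -0, 66.188, -0.138], TCP at [209.488, -588.848, 214.583] pointing down, gripper open.
Joint ranges: [-150.9, 150.9], [-52.94, 120.26], [3.33, 152.33], [-74.26, 254.26], [0, 154.13], [-172.89, 172.89]. Speed limits (degrees/s): [127.2, 127.2, 159.86, 180, 180, 180].

### API

Orientations are given as [roll, pitch, yaw] about the fixed x, y, z axes, in that order (R = Rz(yaw) Ry(pitch) Rx(roll)).
In Python, from plant import bot gives the robot as it stands.
- The arm moves only by the shell command python3 -m pendant 'ROWS' [OPENING] [FORCE]. ROWS is JSON, a list of rows, each a list of 2 entries, a list of its own where there are three numbers: the shift along the world's x, y, z in cm, then the turn about the world's z in degrees. A call has 1 to 12 rows; each row is the pose to reach, as a shift and turn from the pose commanded when the call began; what a row does not reach only later rows make up. A row lasts 1/8 s, in which the tool goes at most 62.5 mm and 10.7 degrees, less where a joint would pass 70% of its speed; a pose out of reach is approached as far as the arm can. A call with a gripper value outside its range is refused whole. OPENING is the finger opening in cm, from 0 to 9.19, set as the call begins (- or left out, the last holds). The fingers move at their own pace and stop on an object; FORCE is the grip in N (left out, the last holds). Time passes only in rows, so rows that repeat a pose let the fingers close. It gives the time, the measured TCP pose, the force, the opening and the grip force at its end, in the units of the state.
- bot.get_obs(): the state, without advancing time (a new reading comes with each control period).
- bot.get_image(name): name is "scene" or "top" or "wrist"; returns a dict with "frame" (400x640x3 uint8, blue, green, red), "range_z" (400x640 float32, mm along the optical axis (not along the pixel's ray), 0 where there is no reading), "intrinsics" (3x3 intrinsics, pixels), "D" ([k1, k2, p1, p2, k3] as OpenCV has them; the pictures are not rectified), "world_to_cam" (4x4, takes a point from world to camera coordinates); the wrist camera has in their place "mount" (4x4, takes a point from camera to tool coordinates, whose origin is the TCP and whose axes are the flange's). Camera axes: x right, y down, z forward; pixel columns grow to the right and rows downward; lengths in mm; the calibration is good to about 2 mm. A picture is of the moment at which its call begins: read the wrist's pose just before it.
- bot.sign_off(): hands the job in; it is judged then, once.
The state is a dict: "clock": time; "joint_positions": joint angles; "joint_vel": joint speeds; "joint_torque": joint torques, N m; "ee_pos": TCP position; "tool_rot": TCP orientation; "wrist_force": force on the tool from outside, world axes, zero at the start; "wrist_torque": the same for the moment, N m; "width": finger opening in mm; "gripper_force": force on a finger pad.
Only numpy, scipy, OpenCV 4.12 (cv2) and the standard library are available. Lean on these libraries where they do the work, as an engineer would, in place of code of your own. Each camera call takes 0.05 s, during which the arm holds its last target. There are 200 camera calls.

## Working session

There is one attempt and no reset: what is moved stays moved. The work goes in short steps, Python scripts to look and compute and a shell command to move; the robot and the scene stay as the last step left them, time stands still between calls to the robot, and variables do not carry over. Pictures are saved under pics/ and viewed, at most 14 in all, crops included, and the job is handed in when it is done.

```bash
ls; mkdir -p pics; cat > h.py <<'E'
import numpy as np, cv2
from plant import bot
def grab(name,fn=None):
    o=bot.get_obs(); im=bot.get_image(name)
    if name=="wrist":
        from scipy.spatial.transform import Rotation as R
        T=np.eye(4); T[:3,:3]=R.from_euler('xyz',o['tool_rot'],degrees=True).as_matrix(); T[:3,3]=o['ee_pos']
        im['c2w']=T@im['mount']
    else: im['c2w']=np.linalg.inv(im['world_to_cam'])
    if fn: cv2.imwrite('pics/'+fn,im['frame']); 
    np.savez('last_'+name+'.npz',**im)
    return im
def load(name): return dict(np.load('last_'+name+'.npz'))
def ray(im,u,v):
    p=cv2.undistortPoints(np.array([[[u,v]]],float),im['intrinsics'],im['D'])[0,0]
    return np.array([p[0],p[1],1.])
def at_z(im,u,v,z):
    d=im['c2w'][:3,:3]@ray(im,u,v); o=im['c2w'][:3,3]
    return o+d*(z-o[2])/d[2]
def at_d(im,u,v):
    r=im['range_z'][int(v)-1:int(v)+2,int(u)-1:int(u)+2]; r=np.median(r[r>0]) if (r>0).any() else np.nan
    return im['c2w'][:3,:3]@(ray(im,u,v)*r)+im['c2w'][:3,3]
E
python3 - <<'E'
from h import *
print(bot.get_obs())
grab('top','top0.png'); grab('scene','scene0.png')
E
```

```text
pics
{'clock': 0.0, 'joint_positions': array([-7.05540846e+01,  2.02618108e+01,  9.36282691e+01, -5.15474403e-04,
        6.61893229e+01, -1.35429093e-01]), 'joint_vel': array([-0.04213446, -0.03965556, -0.05859359,  0.03964455, -0.1099388 ,
        0.02020941]), 'joint_torque': array([-2.73654448e-03, -5.93846905e+01, -3.34221804e+01,  6.95168925e-02,
        2.34410277e-02, -5.74785804e-05]), 'ee_pos': array([ 209.31817186, -588.37752036,  213.87710062]), 'tool_rot': array([-1.79920596e+02,  2.83626409e-04,  1.95815531e+01]), 'wrist_force': array([0.58975735, 0.30842416, 0.34755365]), 'wrist_torque': array([-0.0036229,  0.0179974,  0.0216849]), 'gripper_force': 0.0, 'width': 91.72572773000341}
```

View pics/top0.png

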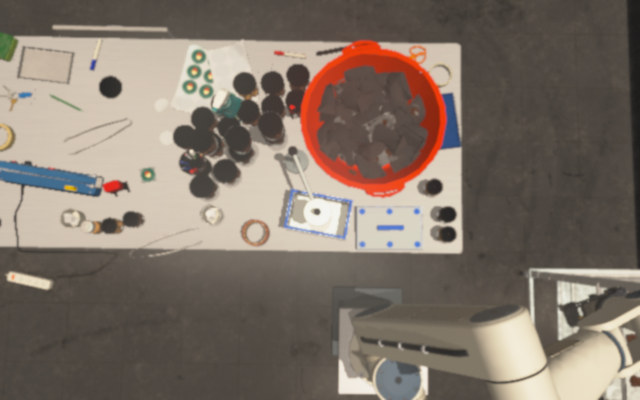

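View pics/scene0.png

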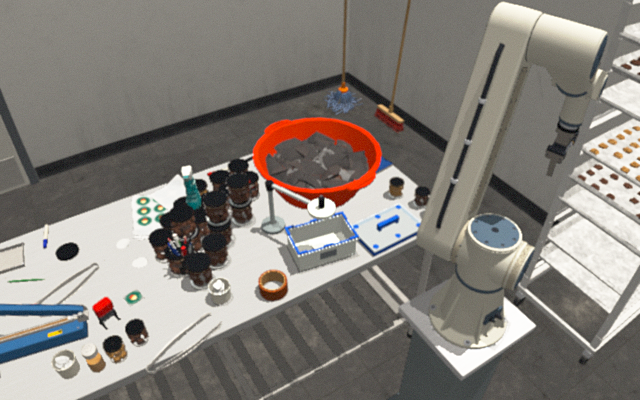

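Top view: tub (318,214) with lamp head over it, lid (390,228), three jars at (432,186), (445,213), (445,233), and basin (375,118). Enlarging for pixel positions.

```bash
python3 - <<'E'
from h import *
im=load('top')
for n,(u,v) in dict(jar1=(432,186),jar2=(446,213),jar3=(446,234),knob=(316,211),post=(292,151),lidgrip=(390,228)).items():
    print(n,at_d(im,u,v).round())
c=im['frame'][140:260,270:470]; cv2.imwrite('pics/c0.png',cv2.resize(c,(800,480),interpolation=cv2.INTER_CUBIC))
print(im['c2w'][:3,3], im['intrinsics'][0,0])
E
```

```text
jar1 [ 597. -166.   65.]
jar2 [ 501. -215.   66.]
jar3 [ 426. -215.   65.]
knob [487. 244. 248.]
post [687. 327. 212.]
lidgrip [445. -18.  49.]
[ 373.13556259  206.93399711 1795.36742443] 485.37363796804186
```

View pics/c0.png

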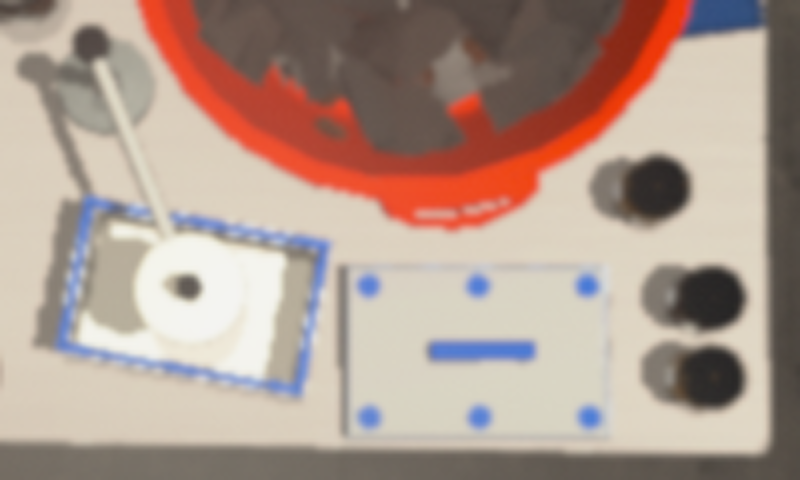

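Crop (×4, offset 270,140): gasket corners (90,200),(327,243),(300,395),(60,348); lid dots (368,286),(588,286),(369,417),(589,418); jar lids (658,188),(711,298),(713,378); knob (188,288).

```bash
python3 - <<'E'
from h import *
im=load('top')
P=lambda u,v,z: at_z(im,270+u/4,140+v/4,z)[:2]
g=np.array([P(*q,94) for q in [(90,200),(327,243),(300,395),(60,348)]]); print('tub corners BL BR FR FL',g.round(),g.mean(0).round(1))
d=[g[0]-g[1],g[3]-g[2]]; print([np.degrees(np.arctan2(-e[0],e[1])).round(1) for e in d], [np.linalg.norm(e).round() for e in d], np.linalg.norm(g[0]-g[3]),np.linalg.norm(g[1]-g[2]))
l=np.array([P(*q,24) for q in [(368,286),(588,286),(589,418),(369,417)]]); print('lid',l.round(),l.mean(0).round(1))
print('grip',P(481,351,54),P(430,350,54),P(534,351,54))
for q in [(658,188),(711,298),(713,378)]: print('jar',P(*q,67).round(1))
k=P(188,288,248); p=P(91,45,212); print('knob',k,'post',p,np.linalg.norm(k-p),np.degrees(np.arctan2(*(k-p)[::-1])))
E
```

```text
tub corners BL BR FR FL [[572. 332.]
 [537. 122.]
 [403. 144.]
 [441. 355.]] [487.9 238.4]
[np.float64(-9.5), np.float64(-10.2)] [np.float64(212.0), np.float64(214.0)] 132.92316065746917 135.59292572618003
lid [[ 504.   81.]
 [ 507. -120.]
 [ 387. -121.]
 [ 385.   79.]] [446.1 -20.2]
grip [445.35968011 -18.64887928] [445.54492215  27.01512259] [446.09985883 -66.07789564]
jar [ 593.2 -174.9]
jar [ 495.2 -221.4]
jar [ 424.1 -222.6]
knob [483.99917383 240.58357838] post [686.75277458 325.02507511] 219.63467164717733 -157.38956731584753
```

```bash
python3 -m pendant '[[[3,8,8.5],0],[[27.5,82.9,8.5],3],[[27.5,82.9,8.5],3],[[27.5,82.9,8.5],3],[[27.5,82.9,8.5],3],[[27.5,82.9,8.5],3],[[27.5,82.9,8.5],3],[[27.5,82.9,8.5],3],[[27.5,82.9,8.5],3],[[27.5,82.9,8.5],3],[[27.5,82.9,8.5],3],[[27.5,82.9,8.5],3]]' 6
```

```text
clock: 1.6
ee_pos: [440.0, 107.0, 292.7]
tool_rot: [180.0, -0.0, 22.6]
wrist_force: [0.9, -0.8, -0.2]
width: 59.8
gripper_force: 0.0
```

```bash
python3 -m pendant '[[[0,0,0],0],[[0,0,0],0],[[0,0,0],0]]'; python3 - <<'E'
from h import *
print(bot.get_obs()['ee_pos']); grab('wrist','w0.png')
E
```

```text
clock: 1.98
ee_pos: [439.5, 103.6, 292.4]
tool_rot: [180.0, 0.0, 22.5]
wrist_force: [-0.6, -0.5, -0.5]
width: 59.8
gripper_force: 0.0
[439.46100818 103.5752557  292.37163114]
```

View pics/w0.png

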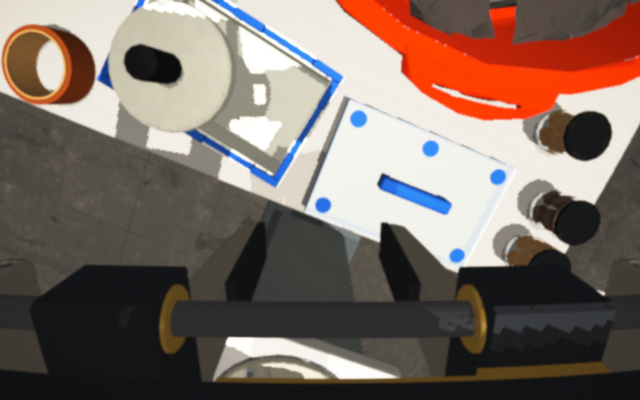

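Wrist view: knob top at (143,62), tub right gasket corners (340,78) and (278,183), lid dots (359,119),(498,177),(457,256),(323,205), jars lids (587,135),(576,222).

```bash
python3 - <<'E'
from h import *
im=load('wrist')
P=lambda u,v,z: at_z(im,u,v,z)[:2].round(1)
print('cam',im['c2w'][:3,3],'knob',P(143,62,248),at_d(im,143,62),'BR',P(340,78,94),'FR',P(278,183,94))
l=np.array([P(*q,24) for q in [(359,119),(498,177),(457,256),(323,205)]]);print(l,l.mean(0)); print('grip',P(414,194,54),'jars',P(587,135,67),P(576,222,67))
E
```

```text
cam [503.32920163 130.2652124  462.14476296] knob [485.4 238.9] [485.36661086 238.92790429 247.8497953 ] BR [533.1 123. ] FR [406.2 142.4]
[[ 502.7   80.6]
 [ 505.8 -118.9]
 [ 385.2 -121.3]
 [ 382.6   79.3]] [444.075 -20.075]
grip [446.4 -14.8] jars [ 592.7 -171.3] [ 494.7 -218.3]
```

```bash
python3 -m pendant '[[[4.55,13.6,0],0],[[4.55,13.6,0],0],[[4.55,13.6,0],0],[[4.55,13.6,0],0],[[4.55,13.6,-4],0],[[4.55,13.6,-7.5],0],[[4.55,13.6,-7.5],0],[[4.55,13.6,-7.5],0]]' ; python3 -m pendant '[[[0,0,0],0],[[0,0,0],0],[[0,0,0],0],[[0,0,0],0],[[0,0,0],0],[[0,0,0],0]]' 1.5 20
```

```text
clock: 3.02
ee_pos: [486.0, 240.0, 219.0]
tool_rot: [180.0, -0.1, 22.5]
wrist_force: [1.0, 0.2, 0.2]
width: 60.1
gripper_force: 0.0
clock: 3.78
ee_pos: [485.4, 240.9, 217.7]
tool_rot: [-180.0, -0.0, 22.6]
wrist_force: [-1.4, 0.7, 2.5]
width: 21.5
gripper_force: 20.0
```

```bash
python3 - <<'E'
import numpy as np
a0=np.arctan2(-.385,-.923)
for d in range(6,66,6):
    d=min(d,58);a=a0+np.radians(d); print(d,((np.array([np.cos(a),np.sin(a)])-[np.cos(a0),np.sin(a0)])*22.1).round(1))
E
```

```text
6 [ 1.  -2.1]
12 [ 2.2 -4.1]
18 [ 3.6 -5.9]
24 [ 5.2 -7.6]
30 [ 7.  -9.1]
36 [  8.9 -10.4]
42 [ 10.9 -11.5]
48 [ 13.1 -12.3]
54 [ 15.3 -13. ]
58 [ 16.8 -13.3]
```

```bash
python3 -m pendant '[[[1,-2.1,0],6],[[2.2,-4.1,0],12],[[3.6,-5.9,0],18],[[5.2,-7.6,0],24],[[7,-9.1,0],30],[[8.9,-10.4,0],36],[[10.9,-11.5,0],42],[[13.1,-12.3,0],48],[[15.3,-13,0],54],[[16.8,-13.3,0],58],[[16.8,-13.3,0],58],[[16.8,-13.3,0],58]]'; python3 -m pendant '[[[0,0,0],0],[[0,0,0],0],[[0,0,0],0],[[0,0,4],0],[[0,0,10],0],[[0,0,10],0]]' 6
```

```text
clock: 5.28
ee_pos: [654.7, 109.4, 217.8]
tool_rot: [179.9, -0.2, 80.6]
wrist_force: [3.3, 6.4, 0.4]
width: 21.7
gripper_force: 20.0
clock: 6.02
ee_pos: [655.8, 108.1, 323.2]
tool_rot: [179.5, -0.2, 80.6]
wrist_force: [0.0, -0.5, 0.7]
width: 60.2
gripper_force: 0.0
```

```bash
cat >> h.py <<'E'
def jars():
    im=grab('top'); r=im['range_z']; H,W=r.shape
    uv=np.stack(np.meshgrid(np.arange(W),np.arange(H)),-1).reshape(-1,1,2).astype(float)
    n=cv2.undistortPoints(uv,im['intrinsics'],im['D'])[:,0]
    p=(np.c_[n,np.ones(len(n))]*r.reshape(-1,1))@im['c2w'][:3,:3].T+im['c2w'][:3,3]
    m=((p[:,2]>57)&(p[:,2]<76)&(p[:,0]>350)&(p[:,0]<720)&(p[:,1]<-110)&(p[:,1]>-330)&(im['frame'].reshape(-1,3).max(1)<90)).astype(np.uint8).reshape(H,W)
    k,lab,st,c=cv2.connectedComponentsWithStats(m)
    for i in range(1,k):
        if st[i,4]>40: 
            pp=at_z(im,*c[i],67); print('jar',pp.round(1),st[i])
E
python3 - <<'E'
from h import *
jars(); print(bot.get_obs()['ee_pos'])
E
```

```text
jar [ 593.9 -170.9   67. ] [426 180  16  15 170]
jar [ 497.1 -219.4   67. ] [440 207  16  15 178]
jar [ 427.  -218.4   67. ] [440 227  16  14 171]
[654.47732958 107.85566075 320.0963679 ]
```

```bash
python3 -m pendant '[[[-1,-5,0],-7],[[-2,-11,0],-14],[[-3,-17,0],-21],[[-4,-22,0],-28],[[-6.05,-27.9,0],-35.6],[[-6.05,-27.9,0],-35.6],[[-6.05,-27.9,-6],-35.6],[[-6.05,-27.9,-12],-35.6],[[-6.05,-27.9,-18],-35.6],[[-6.05,-27.9,-21],-35.6],[[-6.05,-27.9,-21],-35.6],[[-6.05,-27.9,-21],-35.6]]' 9; python3 -m pendant '[[[0,0,0],0],[[0,0,0],0]]';  python3 - <<'E'
from h import *
jars(); print(bot.get_obs()['ee_pos']); grab('wrist','w1.png')
E
```

```text
clock: 7.58
ee_pos: [593.6, -170.8, 108.4]
tool_rot: [180.0, -0.0, 45.0]
wrist_force: [-0.7, -0.8, -0.5]
width: 90.1
gripper_force: 0.0
clock: 7.82
ee_pos: [593.7, -171.3, 108.9]
tool_rot: [179.9, -0.1, 45.0]
wrist_force: [-0.7, 0.6, 0.7]
width: 90.1
gripper_force: 0.0
[ 593.50391006 -171.32483478  108.68908219]
```

View pics/w1.png

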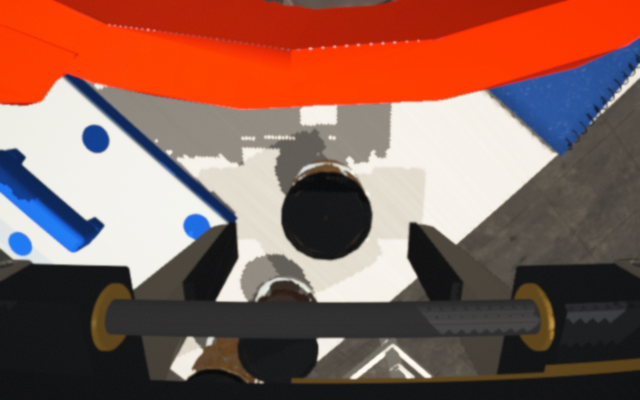

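The jar lid is at (327,216), roughly centred between the fingers; check its position.

```bash
python3 - <<'E'
from h import *
im=load('wrist'); print(at_z(im,327,216,67), at_z(im,282,216,67)-at_z(im,371,216,67), im['c2w'][:3,3])
E
```

```text
[ 594.42320823 -173.94335317   67.        ] [-40.39760645  40.51486032   0.        ] [ 641.80395427 -121.88779682  278.56783367]
```

```bash
python3 -m pendant '[[[0.05,-0.2,-3],0],[[0.05,-0.2,-6],0],[[0.05,-0.2,-9.1],0],[[0.05,-0.2,-9.1],0],[[0.05,-0.2,-9.1],0]]' ; python3 -m pendant '[[[0,0,0],0],[[0,0,0],0],[[0,0,0],0],[[0,0,0],0],[[0,0,0],0],[[0,0,1],0],[[0,0,5],0],[[0,0,11],0],[[0,0,17],0],[[0,0,19.5],0],[[0,0,19.5],0]]' 4 20
```

```text
clock: 8.55
ee_pos: [594.1, -173.4, 17.6]
tool_rot: [179.9, -0.0, 45.0]
wrist_force: [0.1, 0.2, 0.5]
width: 89.9
gripper_force: 0.0
clock: 9.93
ee_pos: [594.5, -173.5, 214.0]
tool_rot: [179.8, -0.1, 45.0]
wrist_force: [-0.1, 0.1, -1.0]
width: 58.3
gripper_force: 20.0
```

```bash
python3 -m pendant '[[[-2,6,0],7],[[-4,12,0],14],[[-5,18,0],21],[[-6,24,0],28],[[-7,30,0],35],[[-8,36,0],35],[[-9,42,0],35],[[-9.5,47.6,0],35],[[-9.5,47.6,0],35],[[-9.5,47.6,0],35],[[-9.5,47.6,0],35],[[-9.5,47.6,0],35]]' ; python3 - <<'E'
from h import *
print(bot.get_obs()['ee_pos']); grab('wrist','w2.png')
E
```

```text
clock: 11.42
ee_pos: [498.6, 301.6, 211.4]
tool_rot: [-180.0, 0.0, 79.9]
wrist_force: [0.1, -0.3, -0.5]
width: 58.6
gripper_force: 20.0
[498.64174409 301.5888167  211.40631358]
```

View pics/w2.png

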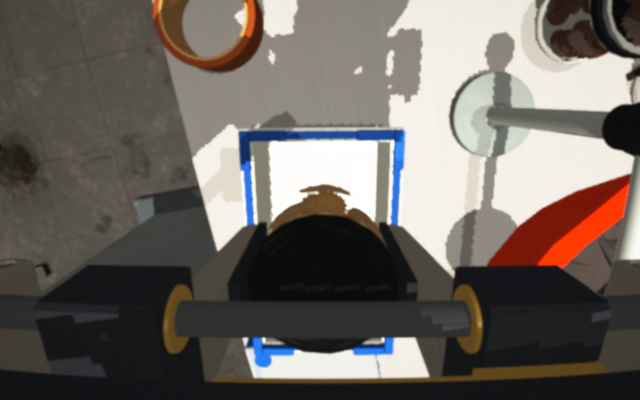

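Gasket left end corners in wrist view: front-left (240,131), back-left (405,130); right edge near row 350. Compute tub pose.

```bash
python3 - <<'E'
from h import *
im=load('wrist'); a=at_z(im,240,131,94);b=at_z(im,405,130,94); d=b-a
print(a,b,np.linalg.norm(d),np.degrees(np.arctan2(d[1],d[0])))
yw=np.radians(-9.6); y=np.array([-np.sin(yw),np.cos(yw)]); m=((a+b)/2)[:2]; print(m, m-y*112, m-y*110)
m=(im['frame'][:,:,0].astype(int)-im['frame'][:,:,2]>90)
p=np.array([at_z(im,u,v,94)[:2] for v,u in np.argwhere(m) if 120<v<360 and 230<u<410 and not(250<u<277 and v>352)])
r=cv2.minAreaRect(p.astype(np.float32)); print(r, len(p))
E
```

```text
[439.35603255 360.33338304  94.        ] [573.23328438 337.22164821  94.        ] 135.85753878597387 -9.794646531760568
[506.29465847 348.77751563] [487.61655883 238.34595947] [487.95009633 240.31795155]
((486.08709716796875, 240.6279296875), (218.5005645751953, 138.34654235839844), 80.2320556640625) 2656
```

```bash
python3 -m pendant '[[[0,0.25,-5],0],[[0,0.25,-10],0],[[0,0.25,-15],0],[[0,0.25,-17],0],[[0,0.25,-18.6],0],[[0,0.25,-18.6],0],[[0,0.25,-18.6],0]]' ; python3 -m pendant '[[[0,0,0],0],[[0,0,0],0],[[0,0,0],0],[[0,0,2],0],[[0,0,6],0],[[0,0,12],0],[[0,0,18.6],0],[[0,0,18.6],0],[[0,0,18.6],0]]' 7
```

```text
clock: 12.35
ee_pos: [499.0, 305.5, 26.5]
tool_rot: [179.9, -0.0, 80.0]
wrist_force: [-0.3, -0.2, 0.1]
width: 57.7
gripper_force: 20.0
clock: 13.48
ee_pos: [498.2, 305.2, 211.5]
tool_rot: [180.0, -0.0, 80.0]
wrist_force: [0.0, -0.0, -0.6]
width: 69.9
gripper_force: 0.0
```

```bash
python3 - <<'E'
from h import *
jars(); print(bot.get_obs()['ee_pos'])
E
```

```text
jar [ 497.2 -219.4   67. ] [440 207  16  15 184]
jar [ 427.1 -218.4   67. ] [440 227  16  14 171]
[497.65946757 304.86170313 210.36663246]
```

```bash
python3 -m pendant '[[[0,-6,0],-10],[[0,-12,0],-20],[[0,-18,0],-30],[[0,-24,0],-40],[[0,-30,0],-50],[[0,-36,0],-60],[[0,-42,0],-70],[[-0.1,-48,0],-80],[[-0.1,-52.4,0],-80],[[-0.1,-52.4,-4],-80],[[-0.1,-52.4,-10],-80],[[-0.1,-52.4,-10],-80]]' 9; python3 -m pendant '[[[0,0,0],0],[[0,0,0],0],[[0,0,0],0]]';  python3 - <<'E'
from h import *
print(bot.get_obs()['ee_pos']); im=grab('wrist','w3.png')
cv2.imwrite('pics/w3.png',im['frame'][100:300,150:490])
E
```

```text
clock: 15.02
ee_pos: [492.9, -216.9, 106.4]
tool_rot: [-179.7, 0.6, -0.0]
wrist_force: [0.4, 0.7, -0.9]
width: 89.9
gripper_force: 0.0
clock: 15.4
ee_pos: [498.4, -219.0, 113.2]
tool_rot: [179.9, -0.1, -0.0]
wrist_force: [-0.2, 0.3, 0.3]
width: 90.1
gripper_force: 0.0
[ 498.40491577 -218.98256277  113.2015176 ]
```

View pics/w3.png

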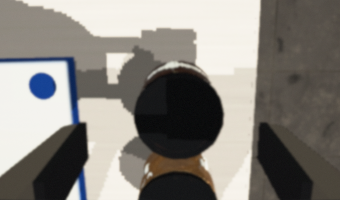

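The jar lid is at (329,215) in the full frame (crop offset 150,100), centred between the fingers; lower jar at (326,294).

```bash
python3 - <<'E'
from h import *
im=load('wrist'); print(at_z(im,329,215,67), at_z(im,327,295,67))
E
```

```text
[ 496.34372402 -223.51295285   67.        ] [ 437.33451873 -222.38657198   67.        ]
```

```bash
python3 -m pendant '[[[-0.2,-0.25,-3],0],[[-0.2,-0.25,-6],0],[[-0.2,-0.25,-9.5],0],[[-0.2,-0.25,-9.5],0],[[-0.2,-0.25,-9.5],0]]' ; python3 -m pendant '[[[0,0,0],0],[[0,0,0],0],[[0,0,0],0],[[0,0,0],0],[[0,0,0],0],[[0,0,1],0],[[0,0,5],0],[[0,0,11],0],[[0,0,17],0],[[0,0,19.5],0],[[0,0,19.5],0],[[0,0,19.5],0]]' 4 20; python3 - <<'E'
from h import *
print(bot.get_obs()['ee_pos'])
E
```

```text
clock: 16.08
ee_pos: [496.2, -221.5, 17.8]
tool_rot: [180.0, -0.1, -0.0]
wrist_force: [-0.5, -0.1, 1.1]
width: 90.1
gripper_force: 0.0
clock: 17.58
ee_pos: [494.5, -220.8, 210.2]
tool_rot: [-180.0, 0.1, -0.0]
wrist_force: [-0.0, -0.0, -1.8]
width: 58.3
gripper_force: 20.0
[ 494.47592622 -220.76004008  210.21847066]
```

```bash
python3 -m pendant '[[[0,5,0],10],[[0,11,0],20],[[0,17,0],30],[[0,23,0],40],[[0,29,0],50],[[0,35,0],60],[[-0.5,41,0],70],[[-0.9,46.1,0],80],[[-0.9,46.1,0],80],[[-0.9,46.1,0],80],[[-0.9,46.1,0],80],[[-0.9,46.1,0],80]]'; python3 - <<'E'
from h import *
print(bot.get_obs()['ee_pos']); im=grab('wrist','w4.png')
jars()
E
```

```text
clock: 19.08
ee_pos: [486.6, 238.7, 211.4]
tool_rot: [-180.0, 0.0, 79.9]
wrist_force: [-0.5, -0.3, -0.8]
width: 57.8
gripper_force: 20.0
[486.56449195 238.6538484  211.40734051]
jar [ 426.8 -218.1   67. ] [440 227  16  14 174]
```

View pics/w4.png

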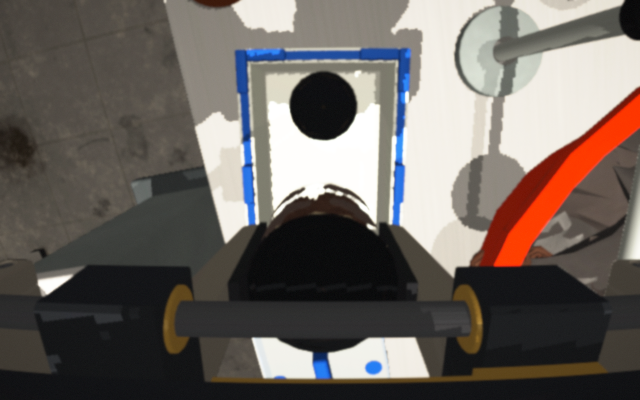

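Jar 1 stands upright at the tub's left end (323,105), the gripped jar over the middle. Check spacing.

```bash
python3 - <<'E'
from h import *
im=load('wrist'); p=at_z(im,323,105,74)[:2]; d=p-[487.2,240]; y=np.array([.170,.985]);x=np.array([.985,-.17]); print(p,d@x,d@y)
E
python3 -m pendant '[[[0.05,0.1,-5],0],[[0.05,0.1,-10],0],[[0.05,0.1,-12],0],[[0.05,0.1,-12],0]]'
```

```text
[498.24291675 305.56037269] -0.2679903571009529 66.45426294525802
clock: 19.68
ee_pos: [486.0, 240.0, 90.2]
tool_rot: [-179.9, 0.1, 79.9]
wrist_force: [-1.9, 0.1, -0.8]
width: 58.1
gripper_force: 20.0
```

```bash
python3 -m pendant '[[[0,0,-3],0],[[0,0,-5],0],[[0,0,-6.6],0],[[0,0,-6.6],0],[[0,0,-6.6],0]]' ; python3 -m pendant '[[[0,0,0],0],[[0,0,0],0],[[0,0,0],0],[[0,0,2],0],[[0,0,6],0],[[0,0,12],0],[[0,0,18.6],0],[[0,0,18.6],0],[[0,0,18.6],0]]' 7; python3 - <<'E'
from h import *
jars(); print(bot.get_obs()['ee_pos'])
E
```

```text
clock: 20.3
ee_pos: [487.5, 241.0, 26.4]
tool_rot: [180.0, -0.0, 80.0]
wrist_force: [-0.1, -0.1, -1.4]
width: 58.3
gripper_force: 20.0
clock: 21.42
ee_pos: [486.7, 240.7, 211.5]
tool_rot: [180.0, -0.0, 80.0]
wrist_force: [-0.4, -0.8, 0.1]
width: 69.9
gripper_force: 0.0
jar [ 426.8 -218.2   67. ] [440 227  16  14 168]
[486.12603405 240.43626954 210.43118425]
```

```bash
python3 -m pendant '[[[0,-6,0],-10],[[0,-12,0],-20],[[-1,-18,0],-30],[[-2,-24,0],-40],[[-3,-30,0],-50],[[-4,-36,0],-60],[[-5,-42,0],-70],[[-6.1,-46.1,0],-80],[[-6.1,-46.1,0],-80],[[-6.1,-46.1,-5],-80],[[-6.1,-46.1,-10],-80],[[-6.1,-46.1,-10],-80]]' 9; python3 -m pendant '[[[0,0,0],0],[[0,0,0],0],[[0,0,0],0]]';  python3 - <<'E'
from h import *
print(bot.get_obs()['ee_pos']); im=grab('wrist')
m=(im['frame'].max(2)<60).astype(np.uint8); m[:,:260]=0; m[:,400:]=0; m[250:]=0; m[:150]=0
k,l,s,c=cv2.connectedComponentsWithStats(m); i=1+s[1:,4].argmax(); print(s[i],c[i],at_z(im,*c[i],67))
E
```

```text
clock: 22.98
ee_pos: [422.7, -217.6, 107.9]
tool_rot: [-179.7, 0.5, 0.1]
wrist_force: [-0.3, -1.1, -0.2]
width: 89.9
gripper_force: 0.0
clock: 23.35
ee_pos: [426.8, -220.5, 112.9]
tool_rot: [179.9, -0.1, -0.0]
wrist_force: [-0.2, -0.8, -0.4]
width: 89.5
gripper_force: 0.0
[ 426.80051072 -220.51397156  112.94322116]
[ 281  172   88   78 5696] [324.88992275 212.33023174] [ 426.64610856 -222.34657615   67.        ]
```

```bash
python3 -m pendant '[[[-0.1,-0.1,-3],0],[[-0.1,-0.1,-6],0],[[-0.1,-0.1,-9.5],0],[[-0.1,-0.1,-9.5],0],[[-0.1,-0.1,-9.5],0]]' ; python3 -m pendant '[[[0,0,0],0],[[0,0,0],0],[[0,0,0],0],[[0,0,0],0],[[0,0,0],0],[[0,0,1],0],[[0,0,5],0],[[0,0,11],0],[[0,0,17],0],[[0,0,19.5],0],[[0,0,19.5],0],[[0,0,19.5],0]]' 4 20; python3 -m pendant '[[[1,5,0],10],[[2,11,0],20],[[3,17,0],30],[[4,23,0],40],[[5,29,0],50],[[5,35,0],60],[[5,39.6,0],70],[[5,39.6,0],80],[[5,39.6,0],80],[[5,39.6,0],80],[[5,39.6,0],80],[[5,39.6,0],80]]'; python3 - <<'E'
from h import *
print(bot.get_obs()['ee_pos']); im=grab('wrist','w5.png')
E
```

```text
clock: 24.02
ee_pos: [425.5, -221.5, 17.6]
tool_rot: [180.0, -0.0, -0.0]
wrist_force: [0.2, 0.2, 0.3]
width: 89.8
gripper_force: 0.0
clock: 25.52
ee_pos: [424.1, -220.7, 210.5]
tool_rot: [-180.0, 0.1, -0.0]
wrist_force: [0.1, 0.2, -1.4]
width: 58.4
gripper_force: 20.0
clock: 27.02
ee_pos: [474.9, 174.3, 211.5]
tool_rot: [-180.0, 0.0, 79.9]
wrist_force: [-0.6, 0.9, -1.5]
width: 58.2
gripper_force: 20.0
[474.94531975 174.32216729 211.51506203]
```

View pics/w5.png

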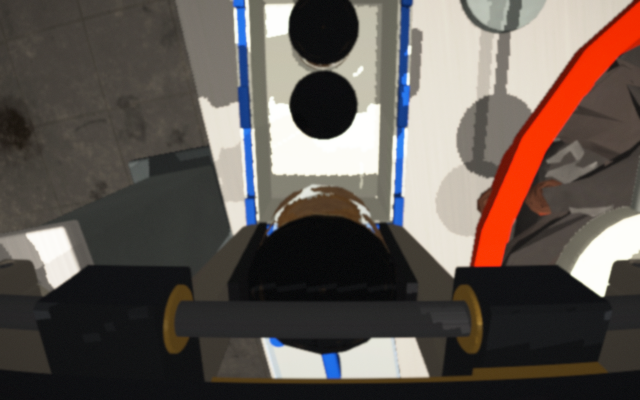

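Two jars stand upright at (323,30) and (323,104), with free room for the third.

```bash
python3 -m pendant '[[[0.1,0.15,-5],0],[[0.1,0.15,-10],0],[[0.1,0.15,-12],0],[[0.1,0.15,-15],0],[[0.1,0.15,-17],0],[[0.1,0.15,-18.6],0],[[0.1,0.15,-18.6],0],[[0.1,0.15,-18.6],0]]' ; python3 -m pendant '[[[0,0,0],0],[[0,0,0],0],[[0,0,0],0],[[0,0,2],0],[[0,0,6],0],[[0,0,12],0],[[0,0,18.6],0],[[0,0,18.6],0],[[0,0,18.6],0]]' 7; python3 - <<'E'
from h import *
jars(); print(bot.get_obs()['ee_pos'])
E
```

```text
clock: 28.08
ee_pos: [476.2, 176.4, 26.0]
tool_rot: [180.0, -0.0, 80.0]
wrist_force: [0.2, 0.6, 0.0]
width: 58.4
gripper_force: 20.0
clock: 29.2
ee_pos: [475.7, 176.2, 211.5]
tool_rot: [180.0, -0.0, 80.0]
wrist_force: [-0.2, 0.3, -0.4]
width: 70.1
gripper_force: 0.0
[475.1449735  176.02746287 210.50591159]
```

```bash
python3 -m pendant '[[[-1,-6,0],5],[[-2,-12,0],10.5],[[-3,-18,0],10.5],[[-3,-24,0],10.5],[[-3,-27.5,0],10.5],[[-3,-27.5,0],10.5],[[-3,-27.5,0],10.5],[[-3,-27.5,0],10.5],[[-3,-27.5,0],10.5],[[-3,-27.5,0],10.5]]' 6; python3 - <<'E'
from h import *
print(bot.get_obs()['ee_pos'],bot.get_obs()['tool_rot']); im=grab('wrist','w6.png')
E
```

```text
clock: 30.5
ee_pos: [446.0, -98.1, 211.6]
tool_rot: [180.0, 0.0, 90.5]
wrist_force: [0.1, 0.0, -1.1]
width: 60.1
gripper_force: 0.0
[445.96666603 -98.10837719 211.57093682] [1.79996950e+02 3.76205491e-04 9.05472106e+01]
```

View pics/w6.png

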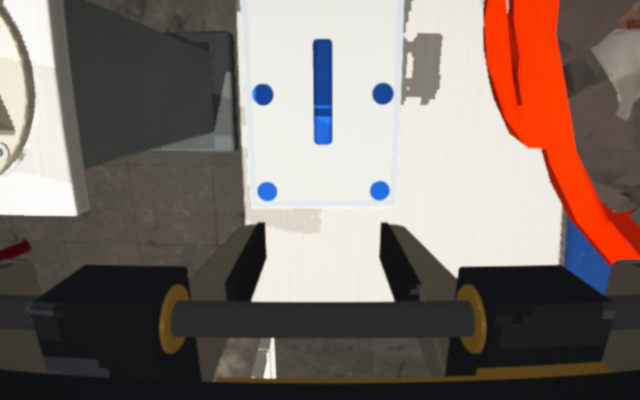

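Lid dots at (267,191),(379.5,190),(262.5,94.5),(383,93.5); grip bar from (323,40) to (323,145).

```bash
python3 - <<'E'
from h import *
im=load('wrist')
P=lambda u,v,z: at_z(im,u,v,z)[:2].round(1)
for q in [(267,191),(379.5,190),(262.5,94.5),(383,93.5)]: print(P(*q,24))
print('bar',P(323,40,54),P(323,145,54),P(323,92,54))
E
```

```text
[ 386.3 -120. ]
[ 506.2 -117.8]
[384.5 -20.4]
[505.  -18.3]
bar [444.5  26.5] [445.4 -67. ] [445.  -18.5]
```

```bash
python3 -m pendant '[[[-0.1,5,-3],0.4],[[-0.1,7.85,-6],0.4],[[-0.1,7.85,-10],0.4],[[-0.1,7.85,-10],0.4],[[-0.1,7.85,-14],0.4],[[-0.1,7.85,-17],0.4],[[-0.1,7.85,-18.3],0.4],[[-0.1,7.85,-18.3],0.4],[[-0.1,7.85,-18.3],0.4]]' 6; python3 -m pendant '[[[0,0,0],0],[[0,0,0],0],[[0,0,0],0],[[0,0,0],0],[[0,0,0],0],[[0,0,0],0]]' 1 40
```

```text
clock: 31.68
ee_pos: [445.9, -20.3, 29.7]
tool_rot: [179.9, 0.0, 90.9]
wrist_force: [0.1, -1.2, 1.0]
width: 59.8
gripper_force: 0.0
clock: 32.42
ee_pos: [445.0, -20.2, 28.6]
tool_rot: [180.0, 0.0, 90.9]
wrist_force: [-0.7, -0.9, 1.2]
width: 17.6
gripper_force: 40.0
```

```bash
python3 -m pendant '[[[0,0,1],0],[[0,0,5],0],[[0,0,10],0],[[0,0,15],0],[[0,0,18.2],0],[[0,0,18.2],0],[[1,5,18.2],0],[[2,10,18.2],-3],[[3,15,18.2],-6],[[4,20,18.2],-9],[[4.22,25.9,18.2],-10.75],[[4.22,25.9,18.2],-10.75]]'; python3 -m pendant '[[[0,0,0],0],[[0,0,0],0],[[0,0,-3],0],[[0,0,-6],0],[[0,0,-6],0],[[0,0,-6],0],[[0,0,-6],0]]'; python3 - <<'E'
from h import *
print(bot.get_obs()); im=grab('wrist','w7.png')
E
```

```text
clock: 33.92
ee_pos: [486.1, 241.9, 208.6]
tool_rot: [-179.9, 0.0, 80.3]
wrist_force: [-1.3, -1.5, -2.1]
width: 18.2
gripper_force: 40.0
clock: 34.8
ee_pos: [488.0, 239.0, 151.9]
tool_rot: [179.9, -0.1, 80.1]
wrist_force: [0.3, -0.5, -2.5]
width: 17.6
gripper_force: 40.0
{'clock': 34.8, 'joint_positions': array([2.59304711e+01, 1.70251811e+01, 1.07120868e+02, 1.41850955e-03,
       5.57253639e+01, 3.58207757e+01]), 'joint_vel': array([ 0.24397583,  0.08002064,  0.1796267 , -0.07701603, -0.11970719,
       -0.02723016]), 'joint_torque': array([-1.21495686e-01, -5.21157038e+01, -2.99977487e+01,  5.39822155e-02,
       -1.83053047e-02, -1.94963002e-03]), 'ee_pos': array([488.0277454 , 238.97045552, 151.93869736]), 'tool_rot': array([ 1.79896422e+02, -7.62073779e-02,  8.01089668e+01]), 'wrist_force': array([ 0.30833322, -0.4870544 , -2.54258666]), 'wrist_torque': array([-0.01626812, -0.05255653, -0.0818513 ]), 'gripper_force': 39.99922335147858, 'width': 17.619089942490344}
```

View pics/w7.png

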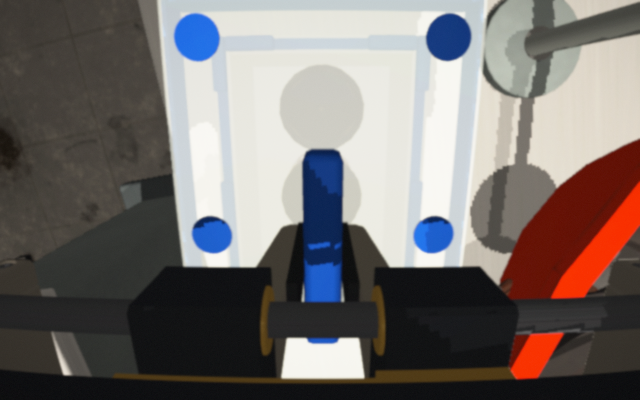

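Through the clear lid the gasket's left corners show at about (217,38) and (428,38); lid dots at (197,37),(448,37),(212,234),(433,234).

```bash
python3 - <<'E'
from h import *
im=load('wrist')
a=at_z(im,217,38,94)[:2];b=at_z(im,428,37,94)[:2]
c=at_z(im,197,37,147)[:2];d=at_z(im,448,37,147)[:2];e=at_z(im,212,234,147)[:2];f=at_z(im,433,234,147)[:2]
ang=lambda v:np.degrees(np.arctan2(v[1],v[0]))
print(a,b,np.linalg.norm(b-a),ang(b-a)); print(c,d,e,f,ang(d-c),ang(f-e),np.linalg.norm(d-c))
y=np.array([.17,.985]); print('tub c',(a+b)/2-110*y,'lid c',(c+d)/2-100*y,(e+f)/2)
E
```

```text
[441.76190318 358.38082441] [570.88794099 336.4616547 ] 130.97321726423863 -9.634133825656079
[445.6290946  348.88330343] [563.69163875 328.29430389] [428.44470025 250.5309675 ] [546.46910303 229.78293595] -9.892364253629014 -9.970403975953246 119.8443625408418
tub c [487.62492209 239.07123955] lid c [487.66036668 240.08880366] [487.45690164 240.15695173]
```

Lid aligned within ~1 mm; lower it.

```bash
python3 -m pendant '[[[0,0,-2],0],[[0,0,-3.3],0],[[0,0,-4],0],[[0,0,-4.6],0],[[0,0,-4.6],0],[[0,0,-4.6],0]]'
```

```text
clock: 35.6
ee_pos: [487.3, 238.9, 104.7]
tool_rot: [180.0, -0.0, 80.1]
wrist_force: [-0.0, -0.1, -1.5]
width: 17.6
gripper_force: 40.0
```

```bash
python3 -m pendant '[[[0,0,0],0],[[0,0,0],0],[[0,0,0],0],[[0,0,0],0],[[0,0,2],0],[[0,0,6],0],[[0,0,7],0],[[0,0,7],0]]' 6; python3 -m pendant '[[[0,0,0],10],[[0,0,0],20],[[0,0,0],30],[[-2,-2,0],40],[[-4,-4,0],50],[[-6,-6,0],60],[[-7.6,-8.7,0],70],[[-7.6,-8.7,0],80],[[-7.6,-8.7,0],90],[[-7.6,-8.7,0],90],[[-7.6,-8.7,0],90],[[-7.6,-8.7,0],90]]' 0;  python3 - <<'E'
from h import *
print(bot.get_obs()['ee_pos'],bot.get_obs()['wrist_force'],bot.get_obs()['width']); im=grab('top'); c=im['frame'][140:260,270:400]; cv2.imwrite('pics/c1.png',cv2.resize(c,(650,600),interpolation=cv2.INTER_CUBIC))
E
```

```text
clock: 36.6
ee_pos: [487.3, 238.9, 174.8]
tool_rot: [179.9, -0.0, 80.1]
wrist_force: [0.2, 0.1, -0.8]
width: 59.7
gripper_force: 0.0
clock: 38.1
ee_pos: [410.9, 151.8, 174.2]
tool_rot: [-180.0, -0.0, 170.0]
wrist_force: [0.1, -0.2, 0.4]
width: 0.3
gripper_force: 0.0
[410.94748704 151.82662803 174.22416928] [ 0.07585275 -0.18140227  0.41367968] 0.31265365115768295
```

```bash
python3 -m pendant '[[[0,0,-4],0],[[0,0,-6.5],0],[[0,0,-7.2],0],[[0,0,-7.5],0],[[0,0,-7.8],0],[[0,0,-8.1],0],[[0,0,-8.1],0],[[0,0,-8.1],0]]'
```

```text
clock: 39.15
ee_pos: [410.8, 151.6, 95.2]
tool_rot: [-180.0, -0.0, 170.1]
wrist_force: [-7.1, -2.9, 17.0]
width: 0.5
gripper_force: 9.1
```

```bash
python3 -m pendant '[[[0,0,-0.15],0],[[0,0,-0.25],0],[[0,0,-0.25],0],[[0,0,-0.25],0]]'
```

```text
clock: 39.65
ee_pos: [411.0, 151.6, 94.4]
tool_rot: [-180.0, -0.0, 170.1]
wrist_force: [-16.0, -7.0, 46.6]
width: 0.2
gripper_force: 24.0
```

```bash
python3 -m pendant '[[[0,0,1],0],[[0,0,3],0],[[0.9,5,3],0],[[1.7,9.85,3],0],[[1.7,9.85,3],0],[[1.7,9.85,2],0],[[1.7,9.85,1],0],[[1.7,9.85,0.5],0],[[1.7,9.85,0.2],0],[[1.7,9.85,0.1],0],[[1.7,9.85,0.1],0],[[1.7,9.85,0.1],0]]'
```

```text
clock: 41.15
ee_pos: [427.6, 249.4, 94.5]
tool_rot: [-180.0, -0.0, 170.0]
wrist_force: [-14.2, -5.6, 45.0]
width: 0.4
gripper_force: 22.9
```

Next, front_left, then back_left.

```bash
python3 -m pendant '[[[0,0,1],0],[[0,0,3],0],[[0.9,5,3],0],[[1.7,9.85,3],0],[[1.7,9.85,3],0],[[1.7,9.85,2],0],[[1.7,9.85,1],0],[[1.7,9.85,0.5],0],[[1.7,9.85,0.2],0],[[1.7,9.85,0.05],0],[[1.7,9.85,0.05],0],[[1.7,9.85,0.05],0]]';  python3 -m pendant '[[[0,0,1],0],[[0,0,5],0],[[5,-0.9,5],0],[[9,-1.5,5],0],[[11.8,-2.05,5],0],[[11.8,-2.05,3],0],[[11.8,-2.05,2],0],[[11.8,-2.05,1],0],[[11.8,-2.05,0.6],0],[[11.8,-2.05,0.3],0],[[11.8,-2.05,0.1],0],[[11.8,-2.05,0.1],0]]'
```

```text
clock: 42.65
ee_pos: [444.8, 347.7, 94.6]
tool_rot: [-179.9, -0.0, 170.1]
wrist_force: [-7.4, -8.4, 26.2]
width: 0.4
gripper_force: 13.4
clock: 44.15
ee_pos: [562.0, 328.7, 95.0]
tool_rot: [-180.0, -0.0, 170.2]
wrist_force: [-5.9, -2.9, 15.4]
width: 0.5
gripper_force: 7.2
```

```bash
python3 -m pendant '[[[0,0,-0.1],0],[[0,0,-0.2],0],[[0,0,-0.2],0],[[0,0,-0.2],0]]'; python3 -m pendant '[[[0,0,1],0],[[0,0,3],0],[[-0.9,-5,3],0],[[-1.7,-9.85,3],0],[[-1.7,-9.85,3],0],[[-1.7,-9.85,2],0],[[-1.7,-9.85,1],0],[[-1.7,-9.85,0.5],0],[[-1.7,-9.85,0.2],0],[[-1.7,-9.85,0],0],[[-1.7,-9.85,0],0],[[-1.7,-9.85,0],0]]'; python3 -m pendant '[[[0,0,1],0],[[0,0,3],0],[[-0.9,-5,3],0],[[-1.7,-9.85,3],0],[[-1.7,-9.85,3],0],[[-1.7,-9.85,2],0],[[-1.7,-9.85,1],0],[[-1.7,-9.85,0.5],0],[[-1.7,-9.85,0.2],0],[[-1.7,-9.85,0],0],[[-1.7,-9.85,0],0],[[-1.7,-9.85,0],0]]'
```

```text
clock: 44.65
ee_pos: [562.1, 328.7, 94.6]
tool_rot: [180.0, -0.0, 170.2]
wrist_force: [-10.1, -5.3, 28.1]
width: 0.3
gripper_force: 13.8
clock: 46.15
ee_pos: [546.8, 230.9, 94.1]
tool_rot: [180.0, 0.1, 170.2]
wrist_force: [-8.3, -5.2, 33.2]
width: 0.3
gripper_force: 16.5
clock: 47.65
ee_pos: [528.9, 132.0, 93.8]
tool_rot: [180.0, -0.0, 170.2]
wrist_force: [-10.9, -1.5, 30.2]
width: 0.4
gripper_force: 15.2
```

```bash
python3 -m pendant '[[[0,0,1],0],[[0,0,3],0],[[-5,0.9,3],0],[[-9,1.5,3],0],[[-11.8,2.05,3],0],[[-11.8,2.05,2],0],[[-11.8,2.05,1],0],[[-11.8,2.05,0.5],0],[[-11.8,2.05,0.2],0],[[-11.8,2.05,0],0],[[-11.8,2.05,0],0],[[-11.8,2.05,0],0]]';  python3 -m pendant '[[[0,0,1],0],[[0,0,3],0],[[0.9,5,3],0],[[1.7,9.85,3],0],[[1.7,9.85,3],0],[[1.7,9.85,2],0],[[1.7,9.85,1],0],[[1.7,9.85,0.5],0],[[1.7,9.85,0.2],0],[[1.7,9.85,0],0],[[1.7,9.85,0],0],[[1.7,9.85,0],0]]'; python3 -m pendant '[[[0,0,1],0],[[0,0,3],0],[[0.9,5,3],0],[[1.7,9.85,3],0],[[1.7,9.85,3],0],[[1.7,9.85,2],0],[[1.7,9.85,1],0],[[1.7,9.85,0.5],0],[[1.7,9.85,0.1],0],[[1.7,9.85,-0.1],0],[[1.7,9.85,-0.1],0],[[1.7,9.85,-0.1],0]]'
```

```text
clock: 49.15
ee_pos: [411.8, 151.6, 93.6]
tool_rot: [-180.0, 0.0, 170.1]
wrist_force: [-11.4, -5.6, 41.2]
width: 0.4
gripper_force: 20.7
clock: 50.65
ee_pos: [427.7, 249.4, 94.0]
tool_rot: [-179.9, -0.0, 170.1]
wrist_force: [-11.6, -8.6, 39.2]
width: 0.4
gripper_force: 19.7
clock: 52.15
ee_pos: [444.9, 347.9, 93.7]
tool_rot: [-180.0, -0.0, 170.1]
wrist_force: [-10.8, -10.6, 38.5]
width: 0.4
gripper_force: 19.2
```

```bash
python3 -m pendant '[[[0,0,1],0],[[0,0,5],0],[[5,-0.9,5],0],[[9,-1.5,5],0],[[11.8,-2.05,5],0],[[11.8,-2.05,3],0],[[11.8,-2.05,2],0],[[11.8,-2.05,1],0],[[11.8,-2.05,0.5],0],[[11.8,-2.05,0.2],0],[[11.8,-2.05,0],0],[[11.8,-2.05,0],0]]'; python3 -m pendant '[[[0,0,0],0],[[0,0,0],0]]'; python3 - <<'E'
from h import *
print(bot.get_obs()['ee_pos'],bot.get_obs()['joint_torque'])
im=grab('top')
for n,(x,y) in dict(fr=(411,152),fm=(428,250),fl=(445,348),br=(530,131),bm=(547,230)).items():
    p=im['world_to_cam']@[x,y,94,1]; q=im['intrinsics']@p[:3]; u,v=q[:2]/q[2]; print(n,at_d(im,u,v).round(1))
E
```

```text
clock: 53.65
ee_pos: [562.4, 328.5, 93.9]
tool_rot: [-180.0, -0.0, 170.2]
wrist_force: [-11.1, -5.2, 28.0]
width: 0.7
gripper_force: 14.3
clock: 53.9
ee_pos: [562.4, 328.5, 93.9]
tool_rot: [180.0, -0.0, 170.2]
wrist_force: [-12.0, -4.9, 28.8]
width: 0.3
gripper_force: 14.1
[562.36011614 328.4846904   93.90189703] [-4.97801285e-01 -5.00780761e+01 -2.69788116e+01 -1.91692365e-01
 -4.44316506e+00 -7.09429616e-03]
fr [397.9 171.1 684.3]
fm [409.9 235.8 656.4]
fl [423.9 306.6 593.4]
br [530.2 130.9  91.7]
bm [497.1 223.4 582.2]
```

```bash
python3 -m pendant '[[[0,0,1],0],[[0,0,3],0],[[-0.9,-5,3],0],[[-1.65,-9.85,3],0],[[-1.65,-9.85,3],0],[[-1.65,-9.85,2],0],[[-1.65,-9.85,1],0],[[-1.65,-9.85,0.5],0],[[-1.65,-9.85,0.2],0],[[-1.65,-9.85,-0.05],0],[[-1.65,-9.85,-0.05],0],[[-1.65,-9.85,-0.05],0]]'; python3 -m pendant '[[[0,0,1],0],[[0,0,3],0],[[-0.9,-5,3],0],[[-1.7,-9.85,3],0],[[-1.7,-9.85,3],0],[[-1.7,-9.85,2],0],[[-1.7,-9.85,1],0],[[-1.7,-9.85,0.5],0],[[-1.7,-9.85,0.2],0],[[-1.7,-9.85,0.05],0],[[-1.7,-9.85,0.05],0],[[-1.7,-9.85,0.05],0]]';  python3 -m pendant '[[[0,0,1],0],[[0,0,6],0],[[0,0,12],0],[[0,0,18],0],[[0,0,21],-10],[[0,0,21],-20],[[0,0,21],-30],[[0,0,21],-40],[[0,0,21],-50],[[0,0,21],-60],[[0,0,21],-60]]' 6; python3 - <<'E'
from h import *
print(bot.get_obs()['ee_pos'],bot.get_obs()['tool_rot']); im=grab('wrist','w8.png')
E
```

```text
clock: 55.45
ee_pos: [546.4, 230.6, 94.0]
tool_rot: [180.0, -0.0, 170.2]
wrist_force: [-16.0, -6.4, 46.8]
width: 0.3
gripper_force: 23.1
clock: 56.95
ee_pos: [529.5, 132.1, 93.6]
tool_rot: [180.0, -0.0, 170.2]
wrist_force: [-13.6, -1.9, 43.2]
width: 0.4
gripper_force: 21.2
clock: 58.32
ee_pos: [529.6, 131.7, 300.1]
tool_rot: [-180.0, -0.0, 110.2]
wrist_force: [-0.5, 0.7, -0.7]
width: 60.2
gripper_force: 0.0
[529.59085902 131.71687455 300.13492045] [-1.79970720e+02 -3.65444175e-03  1.10234828e+02]
```

View pics/w8.png

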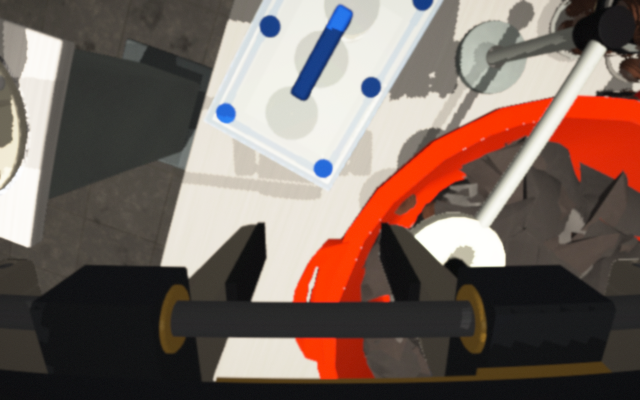

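The lid sits on the tub with the three jars below it; lamp head at (460,245) where it was left.

```bash
python3 -m pendant '[[[5,-1,0],-10],[[10,-2,0],-20],[[12.5,-2.3,0],-29.7],[[12.5,-2.3,0],-29.7],[[12.5,-2.3,0],-29.7],[[12.5,-2.3,0],-29.7],[[12.5,-2.3,-4],-29.7],[[12.5,-2.3,-8.2],-29.7],[[12.5,-2.3,-8.2],-29.7],[[12.5,-2.3,-8.2],-29.7]]'; python3 -m pendant '[[[0,0,0],0],[[0,0,0],0],[[0,0,0],0],[[0,0,0],0],[[0,0,0],0],[[0,0,0],0]]' 1.5 20
```

```text
clock: 59.62
ee_pos: [655.1, 108.6, 220.4]
tool_rot: [179.9, -0.0, 80.5]
wrist_force: [-0.1, 0.9, -0.5]
width: 59.8
gripper_force: 0.0
clock: 60.38
ee_pos: [654.6, 108.3, 218.7]
tool_rot: [180.0, 0.0, 80.4]
wrist_force: [-1.2, -0.4, 3.2]
width: 21.3
gripper_force: 20.0
```

```bash
python3 -m pendant '[[[-1.5,0.3,0],-4],[[-3.7,1.0,0],-10],[[-5.9,1.8,0],-16],[[-7.9,2.9,0],-22],[[-9.8,4.2,0],-28],[[-11.6,5.7,0],-34],[[-13.2,7.4,0],-40],[[-14.6,9.2,0],-46],[[-15.8,11.2,0],-52],[[-16.8,13.15,0],-57.6],[[-16.8,13.15,0],-57.6],[[-16.8,13.15,0],-57.6]]'; python3 -m pendant '[[[0,0,0],0],[[0,0,0],0]]'
```

```text
clock: 61.88
ee_pos: [484.7, 239.8, 218.7]
tool_rot: [-180.0, 0.2, 22.9]
wrist_force: [-8.8, -1.8, 8.5]
width: 21.2
gripper_force: 20.0
clock: 62.12
ee_pos: [484.8, 239.5, 218.7]
tool_rot: [-180.0, 0.2, 22.8]
wrist_force: [-8.6, -1.0, 8.1]
width: 21.4
gripper_force: 20.0
```

```bash
python3 -m pendant '[[[0,0,0],0],[[0,0,0],0],[[0,0,0],0],[[0,0,4],0],[[0,0,10],0],[[0,0,10],0],[[0,-6,10],0],[[0,-12,10],0],[[0,-18,10],0],[[0,-24,10],0],[[0,-30,10],0],[[0,-36,10],0]]' 6; python3 -m pendant '[[[0,-4,0],0],[[0,-4,0],0],[[0,-4,0],0],[[0,-4,0],0]]'; python3 - <<'E'
from h import *
im=grab('top'); c=im['frame'][140:260,230:400]; cv2.imwrite('pics/c2.png',cv2.resize(c,(790,558),interpolation=cv2.INTER_CUBIC))
print(bot.get_obs()['wrist_force'])
E
```

```text
clock: 63.62
ee_pos: [486.0, -122.1, 317.6]
tool_rot: [-180.0, 0.0, 22.8]
wrist_force: [0.5, 0.3, -0.6]
width: 60.2
gripper_force: 0.0
clock: 64.12
ee_pos: [486.6, -159.1, 318.3]
tool_rot: [-180.0, 0.0, 22.9]
wrist_force: [-0.7, 0.2, -0.7]
width: 60.1
gripper_force: 0.0
[-0.26390545  0.17431877  0.27113676]
```

View pics/c2.png

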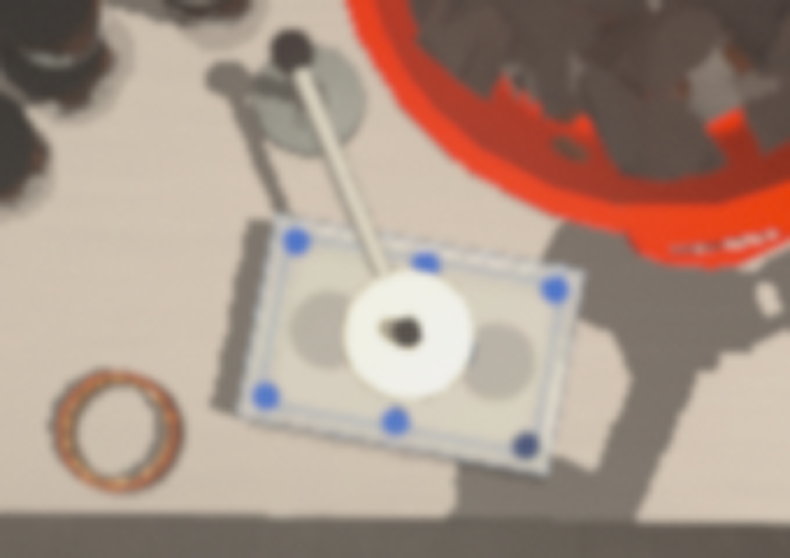

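The lid sits square on the tub, with the lamp head centred over it at (408,333) and the tape roll untouched. Handing in.

```bash
python3 -c "
from plant import bot
print(bot.sign_off())"
```

```text
the job is handed in; nothing more can be done
None
```

The job is handed in at about 64 s: all three jars are upright in the tub, the lid read about 94 mm (fully home) under the tool at all six dots, and the lamp head is back within a few mm of the lid's middle; the judge's result was not shown.

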